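# Pack a low stand and set up a sign rail for tacking

## Task

Get the sign rail ready for tacking: stack on the low orange stand the two packers that together bring it exactly level with the tall blue stand, and leave the third packer where it lies. Then lay the aluminium rail on top, centred over both stands so that it lies level, set the black mounting tab flat on the middle of the rail and lengthwise along it, and stand the hold-down weight upright on the rail directly over the packed orange stand. Do not disturb the white triangular magnet, and let go of everything.

Things in the scene. Friction and masses are not known exactly. Their poses are not given: they have to be found in the camera images.
- tall_top (a point): tall work stand, painted blue, fixed to the bench: round foot 60 mm across and 8 mm thick, column 34 mm, round flat head 42 mm across; the point is the centre of its top face, 62 mm above the bench. The two stands are 150 to 170 mm apart, centre to centre
- low_top (a point): low work stand, orange, fixed to the bench: same foot and head as the blue one; the point is the centre of its top face, 34 mm above the bench, so 28 mm lower than the blue stand
- thin_c (a point): yellow packer, 8 mm thick, 30 g: a flat disc 46 mm across with a small dark dot at its centre, loose on the bench; the point is the centre of the disc, half-way up; z is its axis
- mid_c (a point): green packer, 12 mm thick, 40 g: a flat disc 46 mm across with a small dark dot at its centre, loose on the bench; the point is the centre of the disc, half-way up; z is its axis
- thick_c (a point): red packer, 20 mm thick, 60 g: a flat disc 46 mm across with a small dark dot at its centre, loose on the bench; the point is the centre of the disc, half-way up; z is its axis
- rail_c (a point): sign rail, a straight aluminium box section 240 mm long (its x), 40 mm wide (its y), 20 mm high (its z), with dark ends, about 0.26 kg, lying flat on the bench; the point is its centre, 10 mm above its underside. Its two ends and its top and bottom are alike
- tab_c (a point): mounting tab, a black flat plate 60 mm long (its x), 36 mm wide (its y), 8 mm thick (its z), with three bright hole marks in a row along its length, about 80 g, lying flat on the bench; the point is its centre, 4 mm above its underside
- weight_c (a point): hold-down weight, a dark steel cylinder 44 mm across and 40 mm high with a brass band and a brass dot on top, about 0.45 kg, standing on the bench; the point is its centre, half-way up
- square_c (a point): bystander: white triangular welding magnet, about 60 mm along each short side, 14 mm thick, 0.2 kg, lying flat on the bench; the point is mid-way along its two short sides, half-way up. Leave it alone
Mind the look-alikes: they are no part of the job. What is meant by the part that bears thin_c is not pink or purple, and is the larger of those in its own colour.

How it is judged:
By the outcome, as a careful person would: the job done as asked, in the order asked, and still so for the second after the job is handed in, with the robot touching nothing.
It also fails if it takes over 131 s, if anything falls off the work surface, if the arm or the gripper's body presses on something with over 40 N, if the wrist force passes 120 N, or if a joint passes its speed limit or range.

## Robot

A 7-joint arm with a two-finger parallel gripper is mounted at the origin on the work surface. World frame = base frame: x ahead of the robot, y to its left, z up, the work surface at z = 0. Lengths are in m, angles in degrees, forces in N, time in s.
With the tool pointing down it reaches from about 0.425 to 0.875 m from the base axis. Payload 8.4 kg.
Tool frame: the origin (TCP) lies midway between the tips of the shut fingers; the grasp point (between the pads) lies 19 mm behind it (grip_point_offset is the distance from the TCP to the grasp point, in m); x points along the fingers, y is the direction in which the jaws open and shut, and the axes are right-handed (so a half turn about x gives the same grasp; the last joint's range is limited). The gripper opens to 87 mm and grips with 3 to 60 N. Pads are 19 mm wide; open, the fingers measure 117 mm over their backs; the gripper's body (75 mm by 190 mm) begins 51 mm behind the grasp point.
Start: joints at [-72.032, 19.091, 2.286, 83.961, -0.768, 76.965, -3.352], TCP at [0.261, 0.595, 0.223] pointing down, gripper open.
Joint ranges: [-147.57, 147.57], [-21.85, 119.76], [-74.77, 79.35], [14.55, 137.4], [-85.83, 265.84], [4.83, 119.75], [-152.11, 152.11]. Speed limits (degrees/s): [127.2, 127.2, 159.86, 159.86, 180, 180, 180].

## Interface

Orientations are given as a 3x3 rotation matrix whose columns are the frame's x, y, z axes.
In Python, from plant import * gives the robot as it stands. The module is installed in compiled form; this text tells all that it offers.
- The arm moves only by the tool apply_moves, never from a script. Its argument "steps" is a list of rows, each a list of 7 numbers: the shift along the world's x, y, z in mm, then the turn, a rotation vector about the world's x, y, z in rad, then the opening, from -1 (shut) to 1 (fully open), so that 0 is half open. A call has 1 to 20 rows; each row is the pose to reach, as a shift and turn from the pose measured when the call began; what a row does not reach only later rows make up. A row lasts 1/10 s, in which the tool goes at most 50 mm and 8.59 degrees, less where a joint would pass 70% of its speed; a pose out of reach is approached as far as the arm can. A call with a gripper value outside its range is refused whole. The fingers move at their own pace and stop on an object; "newtons" is the grip in N (left out, the last holds). Time passes only in rows, so rows that repeat a pose let the fingers close. It gives the time, the measured TCP pose, the force and the opening at its end, in the units of the state.
- read_state(): the state, without advancing time (a new reading comes with each control period).
- snapshot(name): name is "scene" or "top" or "wrist"; returns a dict with "image" (420x560x3 uint8, red, green, blue), "K" (3x3 intrinsics, pixels), "rvec" (rotation vector, rad) and "tvec" (3), from world to camera coordinates, as OpenCV has them. Camera axes: x right, y down, z forward; pixel columns grow to the right and rows downward; lengths in m; the calibration is good to about 2 mm. A picture is of the moment at which its call begins. There is no depth.
- close_job(): hands the job in, once; it reports no verdict.
The state is a dict: "t": time; "q": joint angles; "dq": joint speeds; "tau": joint torques, N m; "tcp_pos": TCP position; "ee_rot": TCP orientation; "ft_force": force on the tool from outside, world axes, zero at the start; "wrist_torque": the same for the moment, N m; "gripper_width": finger opening in m.
Only numpy, scipy, OpenCV 4.12 (cv2) and the standard library are available. Lean on these libraries where they do the work, as an engineer would, in place of code of your own. Each camera call takes 0.05 s, during which the arm holds its last target. There are 200 camera calls.

## Working session

There is one attempt and no reset: what is moved stays moved. The work goes in short steps, Python scripts to look and compute and a tool call to move; the robot and the scene stay as the last step left them, time stands still between calls to the robot, and variables do not carry over. Pictures are saved under pics/ and viewed, about 12 in all and at most 16, crops included, and the job is handed in when it is done.

Besides the shell and the picture viewer there is one more tool, called after ">>>" by a JSON object that holds its "api" and its "payload", one argument or row to a line. apply_moves: Moves the arm, as the interface text tells. Its arguments: {"type":"object","properties":{"steps":{"type":"array"},"newtons":{"type":"number"}},"required":["steps"]}

```bash
mkdir -p pics; cat > h.py <<'E'
from plant import *
import numpy as np, cv2
def snap(cam,fn=None):
    s=snapshot(cam)
    if fn: cv2.imwrite('pics/'+fn,s["image"][:,:,::-1])
    return s
def ray(s,uv,z):
    R,_=cv2.Rodrigues(np.array(s["rvec"],float)); t=np.array(s["tvec"],float).reshape(3)
    c=-R.T@t; d=R.T@np.linalg.inv(s["K"])@np.array([uv[0],uv[1],1.])
    return c+d*(z-c[2])/d[2]
def proj(s,p):
    return cv2.projectPoints(np.array([p],float),np.array(s["rvec"],float),np.array(s["tvec"],float),np.array(s["K"],float),None)[0].ravel()
E
python3 - <<'E'
from h import *
a=snap("top","top0.png");b=snap("scene","scene0.png")
st=read_state();print({k:np.round(v,3).tolist() for k,v in st.items()})
for s in(a,b):
    R,_=cv2.Rodrigues(np.array(s["rvec"],float));print(s["K"],-R.T@np.array(s["tvec"]).reshape(3))
import pickle;pickle.dump((a,b),open('s0.pkl','wb'))
E
```

```text
{'t': 0.1, 'q': [-72.034, 19.127, 2.284, 84.006, -0.769, 76.965, -3.352], 'dq': [0.008, -0.138, 0.11, -0.053, 0.022, 0.018, -0.015], 'tau': [0.005, -65.781, 1.341, -40.47, -0.059, 0.041, 0.0], 'tcp_pos': [0.261, 0.595, 0.222], 'ee_rot': [[-0.001, 0.401, 0.916], [-0.001, 0.916, -0.401], [-1.0, -0.001, 0.0]], 'ft_force': [0.202, -0.232, -0.26], 'wrist_torque': [-0.028, -0.023, -0.017], 'gripper_width': 0.087}
[[451.33436198   0.         283.29466289]
 [  0.         451.33436198 213.57523573]
 [  0.           0.           1.        ]] [ 0.38525392 -0.0182854   1.07898818]
[[468.56756134   0.         281.1620952 ]
 [  0.         468.56756134 208.08240884]
 [  0.           0.           1.        ]] [ 1.01246569 -0.62080986  0.68572729]
```

View pics/top0.png

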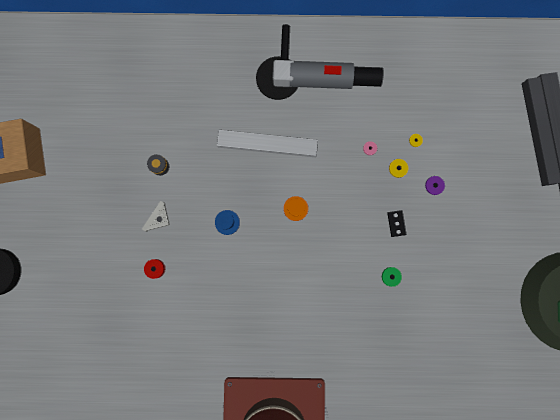

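View pics/scene0.png

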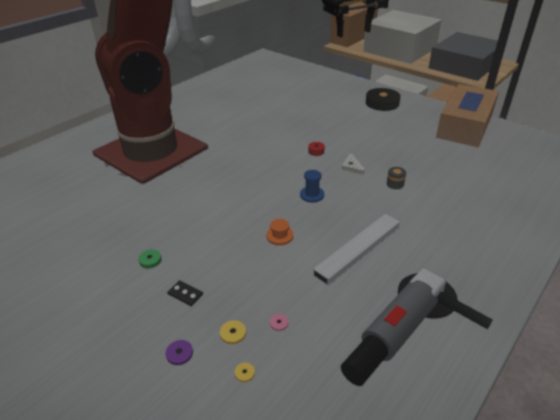

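Candidates:
- **Yellow packer:** large yellow (399,168) or small yellow (416,140). Pink (370,148) and purple (435,185) are excluded by the description, so I choose (399,168).
- **Red:** only (154,268).
- **Green:** (391,276) stays where it is, since 8+20=28.
- **Weight:** (157,164). The black objects at the picture's edge are not it.

```bash
cat > m.py <<'E'
from h import *
import pickle
a,b=pickle.load(open('s0.pkl','rb'))
def blobs(s,lo,hi,z,mina=60):
    h=cv2.cvtColor(s["image"],cv2.COLOR_RGB2HSV)
    m=cv2.morphologyEx(cv2.inRange(h,lo,hi),cv2.MORPH_CLOSE,np.ones((5,5)))
    for c in cv2.findContours(m,cv2.RETR_EXTERNAL,cv2.CHAIN_APPROX_NONE)[0]:
        A=cv2.contourArea(c)
        if A>mina:
            (u,v),wh,an=cv2.minAreaRect(c); M=cv2.moments(c);cu,cv_=M['m10']/A,M['m01']/A
            p=ray(s,(cu,cv_),z); yield A,(cu,cv_),wh,an,p,np.array([ray(s,q,z)[:2] for q in cv2.boxPoints(cv2.minAreaRect(c))]).round(4).tolist()
if __name__=="__main__":
  C={'red':((0,150,90),(6,255,255),.02),'orange':((8,150,120),(17,255,255),.034),'yellow':((22,150,120),(32,255,255),.008),'green':((55,120,60),(80,255,255),.012),'blue':((100,150,60),(115,255,255),.062)}
  for n,(lo,hi,z) in C.items():
    for r in blobs(a,lo,hi,z): print(n,r[0],np.round(r[1],1),np.round(r[2],1),np.round(r[4],4), 'rad',np.round(np.hypot(*r[4][:2]),3))
  for n,uv,z in [('weight',(156,163),.04),('tab',(397,223),.008),('square',(157,217),.014)]: print(n,ray(a,uv,z).round(4))
  h=cv2.cvtColor(a["image"],cv2.COLOR_RGB2HSV)
  g=cv2.cvtColor(a["image"],cv2.COLOR_RGB2GRAY)
  m=(g[115:170,200:335]);print(g[143,215:330:8],g[110,250])
  im=np.vstack([cv2.resize(a["image"][120:300,130:230],None,fx=4,fy=3),])
  c1=cv2.resize(a["image"][120:300,340:460],None,fx=3,fy=3);c2=cv2.resize(a["image"][120:300,130:240],None,fx=3,fy=3)
  cv2.imwrite('pics/c.png',np.hstack([c2,c1])[:,:,::-1])
E
python3 m.py
```

```text
red 270.0 [153.3 268.5] [19. 19.] [0.3627 0.2861 0.02  ] rad 0.462
red 121.0 [332.3  69.5] [17.1  8.3] [ 0.85 -0.13  0.02] rad 0.86
orange 435.0 [295.5 208.1] [23.3 23.3] [ 0.507  -0.0434  0.034 ] rad 0.509
yellow 248.5 [398.2 167.8] [18. 18.] [ 0.611  -0.2906  0.008 ] rad 0.677
yellow 117.0 [415.6 139.9] [12. 12.] [ 0.6801 -0.3336  0.008 ] rad 0.758
green 274.5 [391.3 276.3] [19.1 18.4] [ 0.3516 -0.2699  0.012 ] rad 0.443
blue 436.0 [226.6 222. ] [24. 23.] [0.4701 0.1127 0.062 ] rad 0.483
blue 7560.5 [302.8   6.9] [ 17. 559.] [ 0.9856 -0.0553  0.062 ] rad 0.987
weight [0.6084 0.2846 0.04  ]
tab [ 0.4774 -0.2859  0.008 ]
square [0.4838 0.2843 0.014 ]
[131 160 159 160 163 159 157 157 157 157 156 157 157 137 135] 136
```

View pics/c.png

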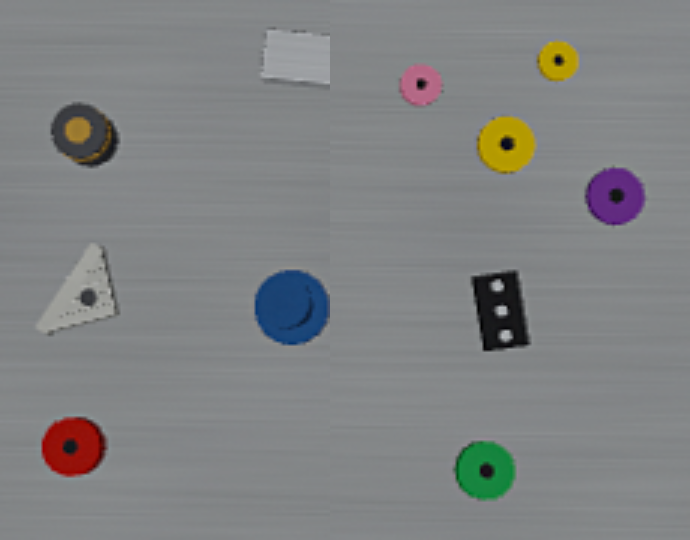

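The close crop confirms the choice: the large yellow is at (507,144) in the crop, the smaller look-alike at (558,60), and purple and pink are excluded. Red is next; I'll move above it.

>>> {"api": "apply_moves", "payload": {
  "steps": [
    [102, -309, -60, 0, 0, 0, 1],
    [102, -309, -60, 0, 0, 0, 1],
    [102, -309, -60, 0, 0, 0, 1],
    [102, -309, -60, 0, 0, 0, 1],
    [102, -309, -60, 0, 0, 0, 1],
    [102, -309, -60, 0, 0, 0, 1],
    [102, -309, -60, 0, 0, 0, 1],
    [102, -309, -60, 0, 0, 0, 1],
    [102, -309, -60, 0, 0, 0, 1],
    [102, -309, -60, 0, 0, 0, 1],
    [102, -309, -60, 0, 0, 0, 1]
  ],
  "newtons": 20
}}

```text
t: 1.2
tcp_pos: [0.3622, 0.2872, 0.1618]
ee_rot: [[-0.0, 0.399, 0.917], [-0.001, 0.917, -0.399], [-1.0, -0.001, 0.0]]
ft_force: [0.5, 0.2, -1.0]
gripper_width: 0.0874
```

```bash
cat > w.py <<'E'
import sys,pickle
from h import *
s=snap("wrist",sys.argv[1]);st=read_state()
pickle.dump(s,open('w.pkl','wb'))
R,_=cv2.Rodrigues(np.array(s["rvec"],float));print('cam',(-R.T@np.array(s["tvec"]).reshape(3)).round(3),'fwd',R[2].round(2),s["K"][0][0])
print({k:np.round(st[k],3).tolist() for k in('t','q','tcp_pos','ee_rot','ft_force','gripper_width')})
from m import blobs
C={'red':((0,150,60),(6,255,255),.02),'orange':((8,150,80),(17,255,255),.034),'yellow':((22,150,80),(32,255,255),.008),'blue':((100,150,40),(115,255,255),.062)}
for n,(lo,hi,z) in C.items():
    for r in blobs(s,lo,hi,z,400): print(n,r[0],np.round(r[1],1),np.round(r[2],1),np.round(r[4],4))
E
python3 w.py w1.png
```

```text
cam [0.288 0.32  0.324] fwd [ 0.27 -0.12 -0.95] 339.9897740537746
{'t': 1.25, 'q': [-55.763, -0.655, 11.789, 114.124, 0.191, 66.593, 22.406], 'tcp_pos': [0.362, 0.287, 0.162], 'ee_rot': [[-0.0, 0.399, 0.917], [-0.001, 0.917, -0.399], [-1.0, -0.001, 0.0]], 'ft_force': [-0.418, -1.207, 0.383], 'gripper_width': 0.087}
red 1739.0 [280.8 192.1] [47.4 47.4] [0.3608 0.2868 0.02  ]
blue 1779.0 [180.9 351.1] [39.4 72. ] [0.4534 0.1454 0.062 ]
```

View pics/w1.png

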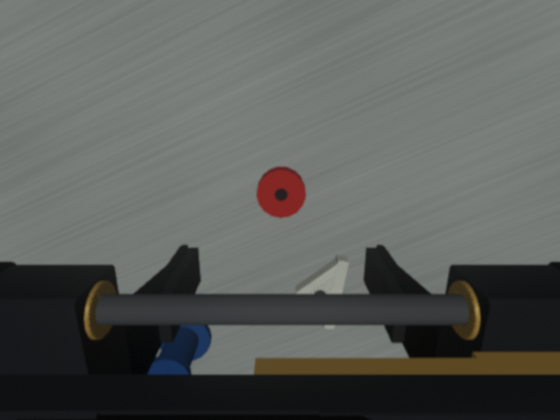

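The wrist view shows red at (281,192), right under the TCP. Descend, grip and lift.

>>> {"api": "apply_moves", "payload": {
  "steps": [
    [0, 0, -50, 0, 0, 0, 1],
    [0, 0, -95, 0, 0, 0, 1],
    [0, 0, -130, 0, 0, 0, 1],
    [0, 0, -145, 0, 0, 0, 1],
    [0, 0, -157, 0, 0, 0, 1],
    [0, 0, -157, 0, 0, 0, 1],
    [0, 0, -157, 0, 0, 0, -1],
    [0, 0, -157, 0, 0, 0, -1],
    [0, 0, -157, 0, 0, 0, -1],
    [0, 0, -157, 0, 0, 0, -1],
    [0, 0, -157, 0, 0, 0, -1],
    [0, 0, -157, 0, 0, 0, -1],
    [0, 0, -157, 0, 0, 0, -1],
    [0, 0, -140, 0, 0, 0, -1],
    [0, 0, -100, 0, 0, 0, -1],
    [0, 0, -60, 0, 0, 0, -1],
    [0, 0, -60, 0, 0, 0, -1]
  ]
}}

```text
t: 2.95
tcp_pos: [0.3646, 0.2893, 0.1066]
ee_rot: [[0.005, 0.4, 0.917], [0.005, 0.917, -0.4], [-1.0, 0.006, 0.003]]
ft_force: [0.4, 0.1, -0.6]
gripper_width: 0.0452
```

>>> {"api": "apply_moves", "payload": {
  "steps": [
    [0, 0, 50, 0, 0, 0, -1],
    [210, -320, 95, 0, 0, 0, -1],
    [210, -320, 95, 0, 0, 0, -1],
    [210, -320, 95, 0, 0, 0, -1],
    [210, -320, 95, 0, 0, 0, -1],
    [210, -320, 95, 0, 0, 0, -1],
    [210, -320, 95, 0, 0, 0, -1],
    [210, -320, 95, 0, 0, 0, -1],
    [210, -320, 95, 0, 0, 0, -1],
    [210, -320, 95, 0, 0, 0, -1],
    [210, -320, 95, 0, 0, 0, -1],
    [210, -320, 95, 0, 0, 0, -1],
    [210, -320, 95, 0, 0, 0, -1]
  ]
}}

```text
t: 4.25
tcp_pos: [0.5741, -0.0294, 0.2012]
ee_rot: [[0.004, 0.398, 0.917], [0.005, 0.917, -0.398], [-1.0, 0.006, 0.002]]
ft_force: [-0.4, -0.1, -0.5]
gripper_width: 0.0453
```

```bash
python3 w.py w2.png
```

```text
cam [0.499 0.002 0.363] fwd [ 0.28 -0.11 -0.95] 339.9897740537746
{'t': 4.3, 'q': [-31.036, 11.842, 34.419, 98.045, -7.329, 72.033, 71.606], 'tcp_pos': [0.574, -0.029, 0.201], 'ee_rot': [[0.005, 0.398, 0.917], [0.005, 0.917, -0.398], [-1.0, 0.007, 0.002]], 'ft_force': [0.334, -0.418, -0.834], 'gripper_width': 0.045}
red 5418.0 [281.6 262.1] [93. 70.] [ 0.6572 -0.0641  0.02  ]
orange 2493.5 [241.8 129.7] [57.3 55.2] [ 0.5089 -0.0409  0.034 ]
blue 3259.0 [386.7  24.6] [57. 75.] [0.48   0.1036 0.062 ]
```

View pics/w2.png

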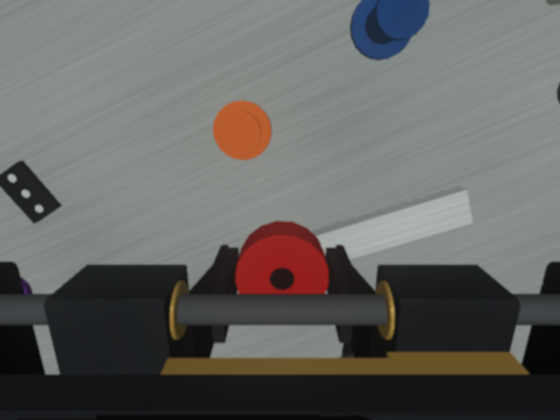

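Red is held. The orange foot is at about (242,130) with the head arc inside its right side, and the blue head is at about (403,10). I'll refine both centres from the foot circle.

```bash
python3 - <<'E'
from h import *
import pickle
from m import a,b,blobs
s=pickle.load(open('w.pkl','rb'))
for n,q in(('top',a),('scene',b),('wrist',s)):
    for r in blobs(q,(8,150,60),(17,255,255),.008): 
        if r[0]>200 and r[0]<5000:print(n,'orange foot',r[4].round(4),r[0])
    for r in blobs(q,(100,150,40),(115,255,255),.008):
        if r[0]<5000:print(n,'blue blob',r[4].round(4),r[0],np.round(r[1]))
print(ray(s,(240.5,129),.034))
# enhanced crops
def cr(im,u,v,w,k): 
    c=im[max(v-w,0):v+w,u-w:u+w].astype(float);c=c.max(2);c=(c-c.min())/(np.ptp(c))*255
    return cv2.resize(c.astype(np.uint8),(390,390),interpolation=cv2.INTER_CUBIC)
V=lambda im:im.max(2).astype(int)
print(V(s["image"])[129,210:276:2]);print(V(a["image"])[208,281:311]);print(V(a["image"])[222,212:242]);print(V(a["image"])[208:236,227])
cv2.imwrite('pics/e.png',np.hstack([cr(a["image"],227,222,16,0),cr(a["image"],295,208,16,0)]))
E
```

```text
top orange foot [ 0.51  -0.044  0.008] 435.0
top blue blob [0.4746 0.1196 0.008 ] 436.0 [227. 222.]
scene orange foot [ 0.5072 -0.0398  0.008 ] 430.0
wrist orange foot [ 0.5097 -0.0443  0.008 ] 2493.5
wrist blue blob [0.4766 0.1218 0.008 ] 3259.0 [387.  25.]
[ 0.50780119 -0.04170472  0.034     ]
[135 142 179 181 181 181 181 181 181 182 181 181 181 181 181 182 182 181
 182 181 181 182 182 182 181 162 178 182 181 181 164 133 139]
[134 135 146 176 172 172 172 172 170 171 171 171 171 171 171 171 171 171
 171 171 171 171 171 170 168 173 171 147 145 138]
[133 136 134 114 114 115 115 115 115 114 113 113 114 114 114 115 115 116
 117 119 113  67  95 123 120 119 116 108 142 135]
[135 149 117 112 115 117 117 117 115 114 114 115 117 114 115 115 118 117
 118 119  95  99 122 121 121 120 108 143]
```

View pics/e.png

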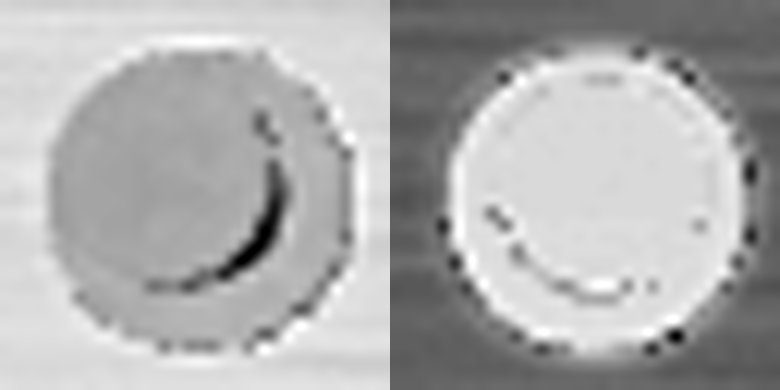

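```bash
python3 - <<'E'
from h import *
import pickle
s=pickle.load(open('w.pkl','rb'))
print(ray(s,(282,278.5),.2162),read_state()["tcp_pos"])
E
```

```text
[ 0.57470381 -0.02945719  0.2162    ] [ 0.5741984  -0.02944792  0.20135942]
```

>>> {"api": "apply_moves", "payload": {
  "steps": [
    [-65, -14, 0, 0, 0, 0, -1],
    [-65, -14, -50, 0, 0, 0, -1],
    [-65, -14, -95, 0, 0, 0, -1],
    [-65, -14, -130, 0, 0, 0, -1],
    [-65, -14, -145, 0, 0, 0, -1],
    [-65, -14, -152, 0, 0, 0, -1],
    [-65, -14, -156, 0, 0, 0, -1],
    [-65, -14, -159, 0, 0, 0, -1],
    [-65, -14, -161, 0, 0, 0, -1],
    [-65, -14, -161, 0, 0, 0, -1],
    [-65, -14, -161, 0, 0, 0, -1]
  ]
}}

```text
t: 5.4
tcp_pos: [0.5095, -0.0434, 0.0408]
ee_rot: [[0.005, 0.398, 0.917], [0.005, 0.917, -0.398], [-1.0, 0.007, 0.003]]
ft_force: [0.2, -0.4, -0.8]
gripper_width: 0.0453
```

>>> {"api": "apply_moves", "payload": {
  "steps": [
    [0, 0, -2, 0, 0, 0, -1],
    [0, 0, -2, 0, 0, 0, -1],
    [0, 0, -2, 0, 0, 0, 1],
    [0, 0, -2, 0, 0, 0, 1],
    [0, 0, -2, 0, 0, 0, 1],
    [0, 0, -2, 0, 0, 0, 1],
    [0, 0, 10, 0, 0, 0, 1],
    [0, 0, 50, 0, 0, 0, 1],
    [0, 0, 100, 0, 0, 0, 1],
    [101, -247, 100, 0, 0, 0, 1],
    [101, -247, 100, 0, 0, 0, 1],
    [101, -247, 100, 0, 0, 0, 1],
    [101, -247, 100, 0, 0, 0, 1],
    [101, -247, 100, 0, 0, 0, 1],
    [101, -247, 100, 0, 0, 0, 1],
    [101, -247, 100, 0, 0, 0, 1],
    [101, -247, 100, 0, 0, 0, 1]
  ]
}}

```text
t: 7.1
tcp_pos: [0.6104, -0.2901, 0.1411]
ee_rot: [[0.005, 0.398, 0.917], [0.006, 0.917, -0.398], [-1.0, 0.007, 0.002]]
ft_force: [0.1, -0.1, -0.2]
gripper_width: 0.0868
```

```bash
python3 w.py w3.png; python3 - <<'E'
from h import *
a=snap("top","top1.png")
from m import blobs
for r in blobs(a,(0,150,60),(6,255,255),.054): print('red',r[1],r[4])
E
```

```text
cam [ 0.535 -0.259  0.303] fwd [ 0.28 -0.11 -0.95] 339.9897740537746
{'t': 7.15, 'q': [-6.705, 28.988, 39.743, 87.426, -19.677, 70.515, 102.694], 'tcp_pos': [0.611, -0.289, 0.141], 'ee_rot': [[0.005, 0.397, 0.918], [0.006, 0.918, -0.397], [-1.0, 0.008, 0.002]], 'ft_force': [0.302, 0.489, 1.032], 'gripper_width': 0.087}
yellow 697.0 [267.2 275.9] [29. 31.] [ 0.6793 -0.3342  0.008 ]
yellow 1775.0 [279.4 196.6] [47. 48.] [ 0.6109 -0.2915  0.008 ]
red (223.66563467492261, 357.3343653250774) [0.17050584 0.11241022 0.054     ]
red (367.6769547325103, 379.21193415637856) [ 0.12795035 -0.2055242   0.054     ]
red (295.3043746149106, 205.90449784349968) [ 0.5096711  -0.04245539  0.054     ]
red (455.36465324384784, 240.34675615212527) [ 0.43567681 -0.40621336  0.054     ]
red (332.2773109243698, 69.5798319327731) [ 0.83495134 -0.12639516  0.054     ]
```

View pics/w3.png

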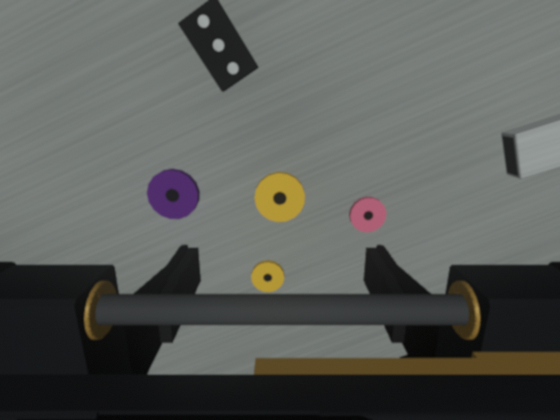

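Yellow is at (279,197), with pink (367,213) and purple (172,193) outside the finger span. The red disc landed on the stand. Partly closing the jaws for clearance, then picking yellow.

>>> {"api": "apply_moves", "payload": {
  "steps": [
    [1, -1, -50, 0, 0, 0, 0.6],
    [1, -1, -90, 0, 0, 0, 0.6],
    [1, -1, -120, 0, 0, 0, 0.6],
    [1, -1, -132, 0, 0, 0, 0.6],
    [1, -1, -138, 0, 0, 0, 0.6],
    [1, -1, -138, 0, 0, 0, 0.6],
    [1, -1, -138, 0, 0, 0, -1],
    [1, -1, -138, 0, 0, 0, -1],
    [1, -1, -138, 0, 0, 0, -1],
    [1, -1, -138, 0, 0, 0, -1],
    [1, -1, -138, 0, 0, 0, -1],
    [1, -1, -138, 0, 0, 0, -1]
  ]
}}

```text
t: 8.4
tcp_pos: [0.612, -0.2899, 0.0038]
ee_rot: [[0.006, 0.396, 0.918], [0.006, 0.918, -0.397], [-1.0, 0.008, 0.003]]
ft_force: [-1.2, 0.9, 6.4]
gripper_width: 0.0449
```

>>> {"api": "apply_moves", "payload": {
  "steps": [
    [0, 0, 20, 0, 0, 0, -1],
    [0, 0, 60, 0, 0, 0, -1],
    [0, 0, 100, 0, 0, 0, -1],
    [-38, 261, 196, 0, 0, 0, -1],
    [-38, 261, 196, 0, 0, 0, -1],
    [-38, 261, 196, 0, 0, 0, -1],
    [-38, 261, 196, 0, 0, 0, -1],
    [-38, 261, 196, 0, 0, 0, -1],
    [-38, 261, 196, 0, 0, 0, -1],
    [-38, 261, 196, 0, 0, 0, -1],
    [-38, 261, 196, 0, 0, 0, -1],
    [-38, 261, 196, 0, 0, 0, -1]
  ]
}}

```text
t: 9.6
tcp_pos: [0.5738, -0.0304, 0.1994]
ee_rot: [[0.006, 0.398, 0.917], [0.006, 0.917, -0.398], [-1.0, 0.007, 0.003]]
ft_force: [-0.4, -0.1, -0.2]
gripper_width: 0.0448
```

```bash
python3 w.py w4.png; python3 - <<'E'
from h import *
import pickle
from m import blobs
s=pickle.load(open('w.pkl','rb'))
z=read_state()["tcp_pos"][2]
# dark dots
g=cv2.cvtColor(s["image"],cv2.COLOR_RGB2HSV)
for nm,lo,hi,zz in(('red',(0,150,60),(6,255,255),.054),('yel',(22,150,60),(32,255,255),z+.0045)):
    m=cv2.inRange(g,lo,hi)
    cs,h=cv2.findContours(m,cv2.RETR_CCOMP,cv2.CHAIN_APPROX_NONE)
    for i,c in enumerate(cs):
        if h[0][i][3]>=0 and cv2.contourArea(c)>30:
            u=c[:,0].mean(0);print(nm,'dot',u,ray(s,u,zz).round(4))
E
```

```text
cam [0.498 0.001 0.361] fwd [ 0.28 -0.11 -0.95] 339.9897740537746
{'t': 9.65, 'q': [-34.826, 12.333, 39.112, 98.468, -8.504, 71.788, 72.774], 'tcp_pos': [0.574, -0.031, 0.199], 'ee_rot': [[0.006, 0.399, 0.917], [0.005, 0.917, -0.399], [-1.0, 0.007, 0.003]], 'ft_force': [-0.296, -0.008, -0.083], 'gripper_width': 0.045}
red 2016.0 [239.2 133.1] [50. 50.] [ 0.5111 -0.0471  0.02  ]
orange 449.0 [253.2 117.3] [58.2 37.8] [ 0.5028 -0.027   0.034 ]
yellow 5096.0 [281.6 261.3] [88. 71.] [ 0.6609 -0.0667  0.008 ]
blue 3249.0 [388.2  24.2] [57. 76.] [0.4802 0.1031 0.062 ]
red dot [238.5        134.52631579] [ 0.5107 -0.0435  0.054 ]
yel dot [281.77192982 268.22807018] [ 0.5744 -0.0306  0.2038]
```

>>> {"api": "apply_moves", "payload": {
  "steps": [
    [-64, -13, 0, 0, 0, 0, -1],
    [-64, -13, -50, 0, 0, 0, -1],
    [-64, -13, -95, 0, 0, 0, -1],
    [-64, -13, -120, 0, 0, 0, -1],
    [-64, -13, -132, 0, 0, 0, -1],
    [-64, -13, -138, 0, 0, 0, -1],
    [-64, -13, -141, 0, 0, 0, -1],
    [-64, -13, -142, 0, 0, 0, -1],
    [-64, -13, -142, 0, 0, 0, -1],
    [-64, -13, -142, 0, 0, 0, -1]
  ]
}}

```text
t: 10.65
tcp_pos: [0.5104, -0.0436, 0.0581]
ee_rot: [[0.007, 0.399, 0.917], [0.006, 0.917, -0.399], [-1.0, 0.008, 0.004]]
ft_force: [0.2, -0.1, 0.6]
gripper_width: 0.0448
```

>>> {"api": "apply_moves", "payload": {
  "steps": [
    [0, 0, -0.5, 0, 0, 0, -1],
    [0, 0, -0.5, 0, 0, 0, 1],
    [0, 0, -0.5, 0, 0, 0, 1],
    [0, 0, -0.5, 0, 0, 0, 1],
    [0, 0, -0.5, 0, 0, 0, 1],
    [0, 0, 20, 0, 0, 0, 1],
    [0, 0, 60, 0, 0, 0, 1],
    [0, 0, 110, 0, 0, 0, 1],
    [0, 0, 150, 0, 0, 0, 1],
    [0, 0, 150, 0, 0, -0.2, 1],
    [0, 0, 150, 0, 0, -0.4, 1],
    [0, 0, 150, 0, 0, -0.6, 1],
    [0, 0, 150, 0, 0, -0.8, 1],
    [0, 0, 150, 0, 0, -1.0, 1],
    [0, 0, 150, 0, 0, -1.26, 1],
    [0, 0, 150, 0, 0, -1.26, 1],
    [0, 0, 150, 0, 0, -1.26, 1],
    [0, 0, 150, 0, 0, -1.26, 1],
    [0, 0, 150, 0, 0, -1.26, 1]
  ]
}}

```text
t: 12.55
tcp_pos: [0.5103, -0.0436, 0.208]
ee_rot: [[0.008, 0.995, -0.1], [-0.005, -0.1, -0.995], [-1.0, 0.008, 0.004]]
ft_force: [0.0, -0.5, 0.1]
gripper_width: 0.0869
```

```bash
python3 - <<'E'
from h import *
from m import a
g=a["image"].min(2);m=np.zeros_like(g);m[115:170,205:330]=cv2.inRange(g,147,255)[115:170,205:330]
m=cv2.morphologyEx(m,cv2.MORPH_OPEN,np.ones((5,5)))
c=max(cv2.findContours(m,0,1)[0],key=cv2.contourArea)
r=cv2.minAreaRect(c);print(r)
P=np.array([ray(a,q,.02) for q in cv2.boxPoints(r)]);print(P.round(4));print(P.mean(0))
e=[np.linalg.norm(P[i]-P[(i+1)%4]) for i in range(4)];print(e)
i=int(np.argmax(e[:2]));d=P[(i+1)%4]-P[i];print('ang',np.degrees(np.arctan2(d[1],d[0])))
st=read_state();print(st["q"],st["tcp_pos"])
s=snap("wrist","w5.png");import pickle;pickle.dump(s,open('w.pkl','wb'))
E
```

```text
((266.9752502441406, 142.24752807617188), (98.70769500732422, 15.62208366394043), 5.7105937004089355)
[[ 0.6582  0.1457  0.02  ]
 [ 0.6964  0.1431  0.02  ]
 [ 0.6752 -0.0933  0.02  ]
 [ 0.6372 -0.0898  0.02  ]]
[0.66673792 0.02642195 0.02      ]
[np.float64(0.03833346203400718), np.float64(0.2373476524852629), np.float64(0.03822432573869935), np.float64(0.23648647885992255)]
ang -95.122102603306
[-40.61851948   2.38406635  42.01393889 106.12213824  -1.40350784
  71.67477985  -3.92853683] [ 0.51029788 -0.0435822   0.20800574]
```

View pics/w5.png

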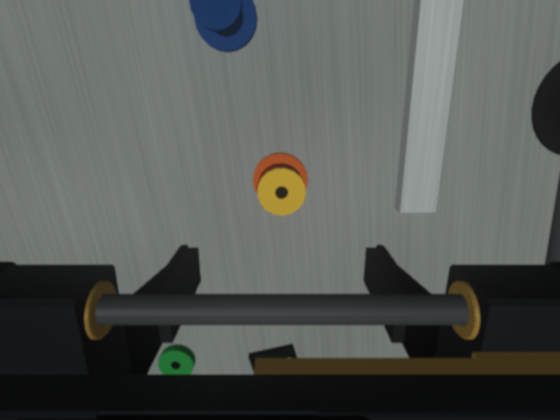

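The yellow packer sits concentric on the red at (281,191). Before reaching for the rail I'll check clearance between the grinder's black disc (531,110) and the gripper body.

```bash
python3 - <<'E'
from h import *
import pickle
from m import a,b
s=pickle.load(open('w.pkl','rb'))
for z in(0,.03,.06,.09):print(z,ray(s,(531,110),z).round(3),ray(a,(277,99),z).round(3),ray(a,(257,78),z).round(3),'scene disc left',ray(b,(398,290),z).round(3),'L-bottom',ray(b,(415,317),z).round(3))
E
```

```text
0 [0.781 0.002 0.   ] [0.781 0.004 0.   ] [0.835 0.055 0.   ] scene disc left [ 0.787 -0.016  0.   ] L-bottom [ 0.842 -0.054 -0.   ]
0.03 [0.759 0.005 0.03 ] [0.77  0.004 0.03 ] [0.822 0.053 0.03 ] scene disc left [ 0.796 -0.043  0.03 ] L-bottom [ 0.85  -0.079  0.03 ]
0.06 [0.738 0.008 0.06 ] [0.759 0.003 0.06 ] [0.81  0.051 0.06 ] scene disc left [ 0.806 -0.069  0.06 ] L-bottom [ 0.857 -0.104  0.06 ]
0.09 [0.717 0.011 0.09 ] [0.748 0.002 0.09 ] [0.797 0.049 0.09 ] scene disc left [ 0.816 -0.096  0.09 ] L-bottom [ 0.865 -0.129  0.09 ]
```

The disc is flat on the bench with its near edge at x≈0.781, and the gripper body reaches x≈0.762, so it clears. Grasping the rail at its centre.

>>> {"api": "apply_moves", "payload": {
  "steps": [
    [156, 70, 0, 0, 0, 0, 1],
    [156, 70, 0, 0, 0, 0, 1],
    [156, 70, 0, 0, 0, 0, 1],
    [156, 70, 0, 0, 0, 0, 1],
    [156, 70, 0, 0, 0, 0, 1],
    [156, 70, -50, 0, 0, 0, 1],
    [156, 70, -100, 0, 0, 0, 1],
    [156, 70, -150, 0, 0, 0, 1],
    [156, 70, -180, 0, 0, 0, 1],
    [156, 70, -195, 0, 0, 0, 1],
    [156, 70, -202, 0, 0, 0, 1],
    [156, 70, -202, 0, 0, 0, 1],
    [156, 70, -202, 0, 0, 0, -1],
    [156, 70, -202, 0, 0, 0, -1],
    [156, 70, -202, 0, 0, 0, -1],
    [156, 70, -202, 0, 0, 0, -1],
    [156, 70, -202, 0, 0, 0, -1],
    [156, 70, -202, 0, 0, 0, -1],
    [156, 70, -202, 0, 0, 0, -1]
  ],
  "newtons": 45
}}

```text
t: 14.5
tcp_pos: [0.6663, 0.0264, 0.006]
ee_rot: [[0.008, 0.995, -0.097], [-0.005, -0.097, -0.995], [-1.0, 0.008, 0.004]]
ft_force: [-0.3, -0.2, 1.0]
gripper_width: 0.0394
```

>>> {"api": "apply_moves", "payload": {
  "steps": [
    [0, 0, 15, 0, 0, 0, -1],
    [0, 0, 50, 0, 0, 0, -1],
    [0, 0, 90, 0, 0, 0, -1],
    [0, 0, 124, 0, 0, 0, -1],
    [-40, 3, 124, 0, 0, 0.08, -1],
    [-80, 5, 124, 0, 0, 0.16, -1],
    [-120, 8, 124, 0, 0, 0.24, -1],
    [-155, 11, 124, 0, 0, 0.306, -1],
    [-174, 11.5, 124, 0, 0, 0.306, -1],
    [-174, 11.5, 124, 0, 0, 0.306, -1],
    [-174, 11.5, 124, 0, 0, 0.306, -1],
    [-174, 11.5, 124, 0, 0, 0.306, -1]
  ]
}}

```text
t: 15.7
tcp_pos: [0.4932, 0.0378, 0.1306]
ee_rot: [[0.01, 0.978, 0.206], [-0.002, 0.206, -0.978], [-1.0, 0.009, 0.004]]
ft_force: [0.3, 0.2, -2.1]
gripper_width: 0.0395
```

```bash
python3 - <<'E'
from h import *
a=snap("top","top2.png");st=read_state();print(st["tcp_pos"],st["ee_rot"])
z=st["tcp_pos"][2]+.014
g=a["image"].min(2);w=a["image"].max(2)
w0=snap("wrist","w6.png")
cv2.imwrite('pics/top2c.png',np.hstack([cv2.resize(a["image"][150:290,190:330],(420,420)),cv2.resize(w0["image"],None,fx=.65,fy=1)[:420]])[:,:,::-1])
import pickle;pickle.dump((a,w0,st),open('r.pkl','wb'))
E
```

```text
[0.49320655 0.03763393 0.13037028] [[ 0.0093867   0.97843604  0.20633664]
 [-0.0027161   0.20636992 -0.97847028]
 [-0.99995226  0.00862418  0.00459467]]
```

View pics/top2c.png

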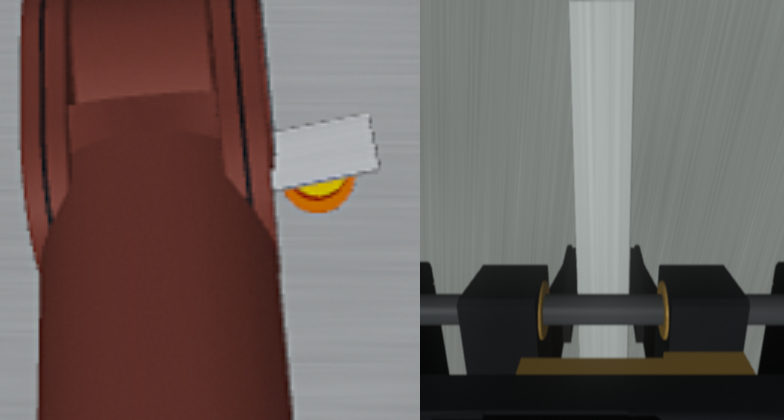

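Left: the top view shows the orange-side end of the rail. Right: the wrist view shows the rail straight between the pads. I'll check its end position numerically.

```bash
python3 - <<'E'
from h import *
import pickle
a,w,st=pickle.load(open('r.pkl','rb'))
z=st["tcp_pos"][2]+.014
R=np.array(st["ee_rot"]);print('pred end',np.array(st["tcp_pos"])+.12*R[:,2], 'meas',ray(a,(190+374/3-.5,150+140/3-.5),z))
g=a["image"].min(2).astype(int); print(g[195,300:325])
# wrist far (blue-side) end row
gg=w["image"].min(2); print(gg[:8,275].tolist(), ray(w,(275,2),z), 'pred blue end',np.array(st["tcp_pos"])-.12*R[:,2])
E
```

```text
pred end [ 0.51796695 -0.0797825   0.13092164] meas [ 0.51970621 -0.07953146  0.14437028]
[177 178 177 178 177 177 175 175 174 174 174 175 179 180 114 152 150 149
 151 151 150 149 150 151 151]
[151, 158, 163, 167, 168, 168, 168, 167] [0.46680784 0.15251855 0.14437028] pred blue end [0.46844615 0.15505036 0.12981892]
```

>>> {"api": "apply_moves", "payload": {
  "steps": [
    [-1, 0, -25, 0, 0, 0, -1],
    [-1, 0, -45, 0, 0, 0, -1],
    [-1, 0, -55, 0, 0, 0, -1],
    [-1, 0, -59, 0, 0, 0, -1],
    [-1, 0, -61, 0, 0, 0, -1],
    [-1, 0, -62, 0, 0, 0, -1],
    [-1, 0, -62, 0, 0, 0, -1],
    [-1, 0, -62, 0, 0, 0, -1]
  ]
}}

```text
t: 16.6
tcp_pos: [0.4925, 0.0377, 0.0687]
ee_rot: [[0.01, 0.978, 0.206], [-0.003, 0.206, -0.978], [-1.0, 0.009, 0.005]]
ft_force: [0.2, -0.2, -2.7]
gripper_width: 0.0397
```

>>> {"api": "apply_moves", "payload": {
  "steps": [
    [0, 0, -0.7, 0, 0, 0, -1],
    [0, 0, -1.2, 0, 0, 0, -1],
    [0, 0, -1.2, 0, 0, 0, -1],
    [0, 0, -1.2, 0, 0, 0, 0.6],
    [0, 0, -1.2, 0, 0, 0, 0.6],
    [0, 0, -1.2, 0, 0, 0, 0.6],
    [0, 0, -1.2, 0, 0, 0, 0.6],
    [0, 0, 10, 0, 0, 0, 0.6],
    [0, 0, 40, 0, 0, 0, 0.6],
    [0, 0, 90, 0, 0, 0, 1],
    [0, 0, 140, 0, 0, 0, 1],
    [0, 0, 170, 0, 0, 0, 1],
    [0, 0, 170, 0, 0, 0, 1]
  ]
}}

```text
t: 17.9
tcp_pos: [0.4948, 0.0378, 0.2439]
ee_rot: [[0.017, 0.978, 0.206], [0.001, 0.206, -0.979], [-1.0, 0.017, 0.003]]
ft_force: [0.2, 0.2, 0.5]
gripper_width: 0.0858
```

```bash
python3 - <<'E'
from h import *
from m import a
b=snap("scene","sc2.png");w=snap("wrist","w7.png")
cv2.imwrite('pics/v7.png',np.hstack([cv2.resize(b["image"][150:290,220:360],(420,420)),cv2.resize(w["image"],(380,420))])[:,:,::-1])
st=read_state();print(st["q"],st["tcp_pos"])
# tab pose from first top image
g=a["image"].max(2);m=np.zeros_like(g);m[195:250,375:420]=cv2.inRange(g,0,75)[195:250,375:420]
m=cv2.morphologyEx(m,cv2.MORPH_CLOSE,np.ones((5,5)))
c=max(cv2.findContours(m,0,1)[0],key=cv2.contourArea);r=cv2.minAreaRect(c);P=np.array([ray(a,q,.008) for q in cv2.boxPoints(r)]);print(r,P.mean(0),P.round(4).tolist())
e=[np.linalg.norm(P[i]-P[i+1]) for i in range(2)];i=int(np.argmax(e));d=P[i+1]-P[i];print(e,np.degrees(np.arctan2(d[1],d[0])))
E
```

```text
[-48.28716519  -2.11844638  38.2063801  105.69104009   1.55844013
  75.35180947   1.42329392] [0.49271154 0.03772027 0.23959841]
((396.3783874511719, 223.27027893066406), (25.317445755004883, 15.453506469726562), 80.53767395019531) [ 0.47682142 -0.2844282   0.008     ] [[0.5033, -0.2616, 0.008], [0.5099, -0.2981, 0.008], [0.4503, -0.3071, 0.008], [0.4438, -0.2709, 0.008]]
[np.float64(0.037019505180112586), np.float64(0.06021104880302708)] -171.37142368330217
```

View pics/v7.png

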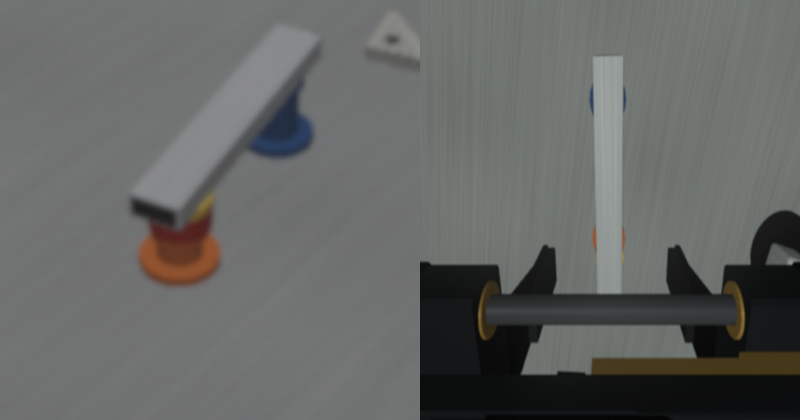

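The rail is laid: in the wrist view the blue and orange feet show evenly on both sides of it. Next is the tab; I'll compute an upright tool rotation for it.

```bash
cat > rv.py <<'E'
import sys
from h import *
from scipy.spatial.transform import Rotation as Ro
st=read_state();R=np.array(st["ee_rot"]);p=np.array(st["tcp_pos"])
x,y,z,ang=map(float,sys.argv[1:5]);t=np.radians(ang)
Y=np.array([np.cos(t),np.sin(t),0]);X=np.array([0,0,-1.]);D=np.c_[X,Y,np.cross(X,Y)]
print('shift mm',((np.array([x,y,z])-p)*1000).round(1),'rv',Ro.from_matrix(D@R.T).as_rotvec().round(3),'q',np.round(st["q"],0),'p',p.round(4),'t',st["t"])
E
python3 rv.py .4768 -.2844 .16 98.6
```

```text
shift mm [ -15.9 -322.1  -79.6] rv [-0.007  0.01   1.513] q [-48.  -2.  38. 106.   2.  75.   1.] p [0.4927 0.0377 0.2396] t 18.0
```

>>> {"api": "apply_moves", "payload": {
  "steps": [
    [-16, -322, -80, -0.007, 0.01, 1.513, 1],
    [-16, -322, -80, -0.007, 0.01, 1.513, 1],
    [-16, -322, -80, -0.007, 0.01, 1.513, 1],
    [-16, -322, -80, -0.007, 0.01, 1.513, 1],
    [-16, -322, -80, -0.007, 0.01, 1.513, 1],
    [-16, -322, -80, -0.007, 0.01, 1.513, 1],
    [-16, -322, -80, -0.007, 0.01, 1.513, 1],
    [-16, -322, -80, -0.007, 0.01, 1.513, 1],
    [-16, -322, -80, -0.007, 0.01, 1.513, 1],
    [-16, -322, -80, -0.007, 0.01, 1.513, 1],
    [-16, -322, -80, -0.007, 0.01, 1.513, 1],
    [-16, -322, -80, -0.007, 0.01, 1.513, 1],
    [-16, -322, -80, -0.007, 0.01, 1.513, 1],
    [-16, -322, -80, -0.007, 0.01, 1.513, 1],
    [-16, -322, -80, -0.007, 0.01, 1.513, 1]
  ],
  "newtons": 25
}}

```text
t: 19.5
tcp_pos: [0.4764, -0.2842, 0.1592]
ee_rot: [[-0.001, -0.147, 0.989], [0.001, 0.989, 0.147], [-1.0, 0.001, -0.001]]
ft_force: [-0.5, 0.6, -0.1]
gripper_width: 0.0872
```

```bash
python3 w.py w8.png; python3 - <<'E'
from h import *
import pickle
s=pickle.load(open('w.pkl','rb'));im=s["image"];g=im.max(2)
m=np.zeros_like(g);m[90:245,200:360]=cv2.inRange(g,0,60)[90:245,200:360];m=cv2.morphologyEx(m,cv2.MORPH_CLOSE,np.ones((15,15)))
c=max(cv2.findContours(m,0,1)[0],key=cv2.contourArea);r=cv2.minAreaRect(c);P=np.array([ray(s,q,.008) for q in cv2.boxPoints(r)]);print(r,P.mean(0))
e=[np.linalg.norm(P[i]-P[i+1]) for i in range(2)];i=int(np.argmax(e));d=P[i+1]-P[i];print(e,np.degrees(np.arctan2(d[1],d[0])))
E
```

```text
cam [ 0.396 -0.296  0.321] fwd [ 0.29  0.04 -0.96] 339.9897740537746
{'t': 19.55, 'q': [-15.921, 13.537, 48.838, 103.996, -11.009, 67.428, 134.863], 'tcp_pos': [0.477, -0.284, 0.159], 'ee_rot': [[-0.001, -0.147, 0.989], [0.001, 0.989, 0.147], [-1.0, 0.001, -0.001]], 'ft_force': [0.072, 0.038, 0.794], 'gripper_width': 0.087}
orange 1154.5 [506.7 244. ] [29.3 62.3] [ 0.4891 -0.0743  0.034 ]
yellow 510.0 [210.3 356.9] [24. 27.] [ 0.6772 -0.3352  0.008 ]
((279.0, 190.0), (60.0, 36.0), 90.0) [ 0.47664111 -0.28687582  0.008     ]
[np.float64(0.033274883646760366), np.float64(0.05877272921640807)] 9.196113044581208
```

View pics/w8.png

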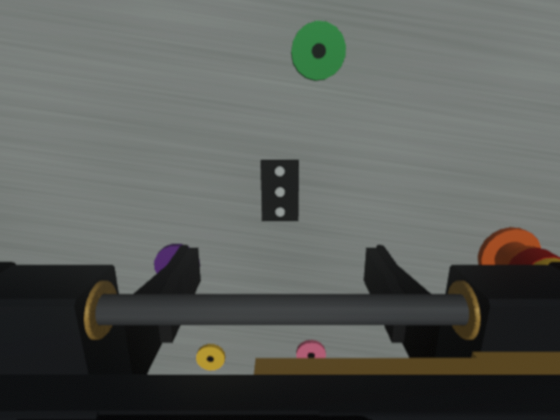

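The tab is square to the jaws at (280,190). Grasping it.

>>> {"api": "apply_moves", "payload": {
  "steps": [
    [0, -1.5, -50, 0, 0, 0, 0.7],
    [0, -1.5, -95, 0, 0, 0, 0.7],
    [0, -1.5, -130, 0, 0, 0, 0.7],
    [0, -1.5, -148, 0, 0, 0, 0.7],
    [0, -1.5, -155, 0, 0, 0, 0.7],
    [0, -1.5, -155.5, 0, 0, 0, 0.7],
    [0, -1.5, -155.5, 0, 0, 0, -1],
    [0, -1.5, -155.5, 0, 0, 0, -1],
    [0, -1.5, -155.5, 0, 0, 0, -1],
    [0, -1.5, -155.5, 0, 0, 0, -1],
    [0, -1.5, -155.5, 0, 0, 0, -1],
    [0, -1.5, -155.5, 0, 0, 0, -1],
    [0, -1.5, -155.5, 0, 0, 0, -1]
  ]
}}

```text
t: 20.85
tcp_pos: [0.4766, -0.2857, 0.004]
ee_rot: [[-0.0, -0.147, 0.989], [0.001, 0.989, 0.147], [-1.0, 0.001, -0.0]]
ft_force: [-0.9, 0.9, 2.9]
gripper_width: 0.0355
```

```bash
python3 rv.py .4925 .0377 .16 12.0
```

```text
shift mm [ 15.9 323.4 156. ] rv [-1.000e-03  0.000e+00 -1.509e+00] q [ -9.  26.  43. 111. -23.  51. 144.] p [ 0.4766 -0.2857  0.004 ] t 20.85
```

>>> {"api": "apply_moves", "payload": {
  "steps": [
    [0, 0, 15, 0, 0, 0, -1],
    [0, 0, 60, 0, 0, 0, -1],
    [0, 0, 110, 0, 0, 0, -1],
    [0, 0, 156, 0, 0, 0, -1],
    [16, 323, 156, 0, 0, -1.509, -1],
    [16, 323, 156, 0, 0, -1.509, -1],
    [16, 323, 156, 0, 0, -1.509, -1],
    [16, 323, 156, 0, 0, -1.509, -1],
    [16, 323, 156, 0, 0, -1.509, -1],
    [16, 323, 156, 0, 0, -1.509, -1],
    [16, 323, 156, 0, 0, -1.509, -1],
    [16, 323, 156, 0, 0, -1.509, -1],
    [16, 323, 156, 0, 0, -1.509, -1],
    [16, 323, 156, 0, 0, -1.509, -1],
    [16, 323, 156, 0, 0, -1.509, -1],
    [16, 323, 156, 0, 0, -1.509, -1],
    [16, 323, 156, 0, 0, -1.509, -1],
    [16, 323, 156, 0, 0, -1.509, -1]
  ]
}}

```text
t: 22.65
tcp_pos: [0.4927, 0.0371, 0.1604]
ee_rot: [[0.001, 0.978, 0.21], [0.001, 0.21, -0.978], [-1.0, 0.001, -0.0]]
ft_force: [-0.2, -0.6, -0.3]
gripper_width: 0.0351
```

```bash
python3 rv.py .4927 .0370 .086 12.0; python3 - <<'E'
from h import *
s=snap("wrist","w9.png");t=snap("top","top3.png")
import pickle;pickle.dump(s,open('w.pkl','wb'))
cv2.imwrite('pics/v9.png',np.hstack([cv2.resize(t["image"][150:290,190:330],(380,420)),cv2.resize(s["image"],(400,420))])[:,:,::-1])
E
```

```text
shift mm [  0.   -0.1 -74.4] rv [-0.001  0.001 -0.002] q [-50.   3.  43. 112.  -2.  66.   5.] p [0.4927 0.0371 0.1604] t 22.65
```

View pics/v9.png

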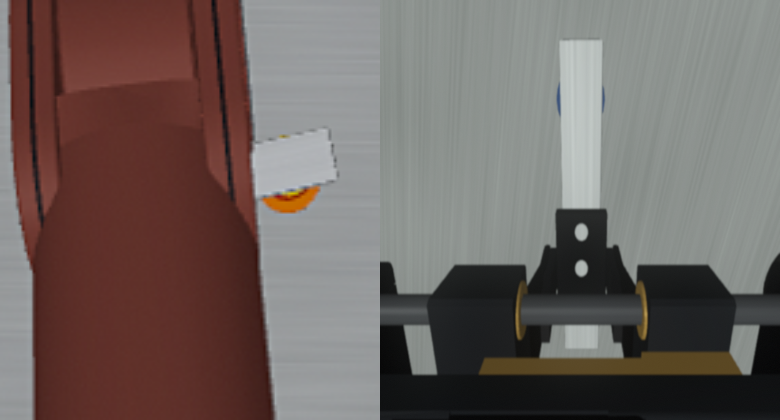

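```bash
python3 - <<'E'
from h import *
import pickle
s=pickle.load(open('w.pkl','rb'));t=snap("top")
e1=ray(s,(281,39),.082);e2=ray(t,(190+332.5*140/380-.5,150+153/3-.5),.082);e3=ray(s,(281,346),.082)
print(e1,e2,(e1+e2)/2,np.linalg.norm(e1-e2),e3);print('hole',ray(s,(281,268),.1644))
E
```

```text
[0.46773926 0.15424308 0.082     ] [ 0.51887399 -0.07885212  0.082     ] [0.49330662 0.03769548 0.082     ] 0.23863807840329812 [ 0.51715132 -0.07669464  0.082     ]
hole [0.49293746 0.03673916 0.1644    ]
```

>>> {"api": "apply_moves", "payload": {
  "steps": [
    [0, 0.5, -30, 0, 0, 0, -1],
    [0, 0.5, -55, 0, 0, 0, -1],
    [0, 0.5, -67, 0, 0, 0, -1],
    [0, 0.5, -72, 0, 0, 0, -1],
    [0, 0.5, -74, 0, 0, 0, -1],
    [0, 0.5, -74.5, 0, 0, 0, -1],
    [0, 0.5, -74.5, 0, 0, 0, -1],
    [0, 0.5, -74.5, 0, 0, 0, -1]
  ]
}}

```text
t: 23.6
tcp_pos: [0.4931, 0.0378, 0.0863]
ee_rot: [[0.002, 0.978, 0.209], [0.001, 0.209, -0.978], [-1.0, 0.002, -0.001]]
ft_force: [-0.3, 1.0, -1.4]
gripper_width: 0.0354
```

>>> {"api": "apply_moves", "payload": {
  "steps": [
    [0, 0, -0.5, 0, 0, 0, -1],
    [0, 0, -0.5, 0, 0, 0, 0.4],
    [0, 0, -0.5, 0, 0, 0, 0.4],
    [0, 0, -0.5, 0, 0, 0, 0.4],
    [0, 0, -0.5, 0, 0, 0, 0.4],
    [0, 0, 5, 0, 0, 0, 0.4],
    [0, 0, 30, 0, 0, 0, 0.4],
    [0, 0, 75, 0, 0, 0, 1],
    [0, 0, 115, 0, 0, 0, 1],
    [115, 247, 115, 0, 0, 0, 1],
    [115, 247, 115, 0, 0, 0, 1],
    [115, 247, 115, 0, 0, 0, 1],
    [115, 247, 115, 0, 0, 0, 1],
    [115, 247, 115, 0, 0, 0, 1],
    [115, 247, 115, 0, 0, 0, 1],
    [115, 247, 115, 0, 0, 0, 1],
    [115, 247, 115, 0, 0, 0, 1],
    [115, 247, 115, 0, 0, 0, 1]
  ],
  "newtons": 40
}}

```text
t: 25.4
tcp_pos: [0.6082, 0.2831, 0.2017]
ee_rot: [[0.002, 0.978, 0.207], [0.001, 0.207, -0.978], [-1.0, 0.002, -0.0]]
ft_force: [0.0, 0.1, -0.1]
gripper_width: 0.087
```

```bash
python3 w.py w10.png; python3 - <<'E'
from h import *
import pickle
s=pickle.load(open('w.pkl','rb'));t=snap("top","top4.png")
from m import blobs
for r in blobs(s,(8,80,60),(24,255,255),.04,60): print('brass',r[0],r[1],r[4])
cv2.imwrite('pics/v10.png',np.hstack([cv2.resize(t["image"][150:290,190:330],(380,420)),cv2.resize(s["image"],(400,420))])[:,:,::-1])
pickle.dump(t,open('t.pkl','wb'))
E
```

```text
cam [0.591 0.363 0.364] fwd [ 0.06 -0.29 -0.96] 339.9897740537746
{'t': 25.45, 'q': [-55.211, 24.94, 36.498, 83.876, -15.005, 75.963, -5.707], 'tcp_pos': [0.608, 0.283, 0.202], 'ee_rot': [[0.002, 0.978, 0.207], [0.001, 0.207, -0.978], [-1.0, 0.002, -0.001]], 'ft_force': [-0.319, 0.007, 0.504], 'gripper_width': 0.087}
brass 4858.5 (420.6487942094611, 364.70237727693734) [0.81137251 0.10995141 0.04      ]
brass 298.0 (89.4032438478747, 312.8551454138702) [0.43114861 0.10155199 0.04      ]
brass 850.5 (467.73113854595334, 310.73917303546926) [0.83850995 0.18997763 0.04      ]
brass 330.0 (281.5, 186.86060606060607) [0.60857439 0.28487471 0.04      ]
```

View pics/v10.png

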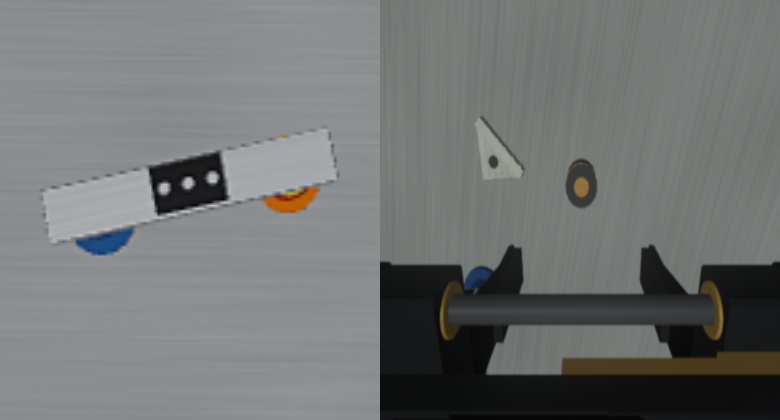

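The tab sits centred on the rail (crop 188,183). The weight's brass dot is at (281,187), giving (0.6086, 0.2849). Grasping it.

>>> {"api": "apply_moves", "payload": {
  "steps": [
    [0.5, 1.5, -50, 0, 0, 0, 1],
    [0.5, 1.5, -100, 0, 0, 0, 1],
    [0.5, 1.5, -150, 0, 0, 0, 1],
    [0.5, 1.5, -178, 0, 0, 0, 1],
    [0.5, 1.5, -190, 0, 0, 0, 1],
    [0.5, 1.5, -190, 0, 0, 0, 1],
    [0.5, 1.5, -190, 0, 0, 0, -1],
    [0.5, 1.5, -190, 0, 0, 0, -1],
    [0.5, 1.5, -190, 0, 0, 0, -1],
    [0.5, 1.5, -190, 0, 0, 0, -1],
    [0.5, 1.5, -190, 0, 0, 0, -1],
    [0.5, 1.5, -190, 0, 0, 0, -1],
    [0.5, 1.5, -190, 0, 0, 0, -1]
  ]
}}

```text
t: 26.8
tcp_pos: [0.6085, 0.2849, 0.0121]
ee_rot: [[0.002, 0.978, 0.207], [0.002, 0.207, -0.978], [-1.0, 0.002, -0.001]]
ft_force: [-1.0, 0.2, 1.6]
gripper_width: 0.0434
```

```bash
python3 rv.py .5095 -.0435 .18 12.0
```

```text
shift mm [ -99.  -328.4  167.9] rv [-0.002  0.002  0.   ] q [-52.  35.  32.  94. -21.  57.  -1.] p [0.6085 0.2849 0.0121] t 26.8
```

>>> {"api": "apply_moves", "payload": {
  "steps": [
    [0, 0, 15, 0, 0, 0, -1],
    [0, 0, 60, 0, 0, 0, -1],
    [0, 0, 110, 0, 0, 0, -1],
    [0, 0, 150, 0, 0, 0, -1],
    [0, 0, 168, 0, 0, 0, -1],
    [-99, -328, 168, 0, 0, 0, -1],
    [-99, -328, 168, 0, 0, 0, -1],
    [-99, -328, 168, 0, 0, 0, -1],
    [-99, -328, 168, 0, 0, 0, -1],
    [-99, -328, 168, 0, 0, 0, -1],
    [-99, -328, 168, 0, 0, 0, -1],
    [-99, -328, 168, 0, 0, 0, -1],
    [-99, -328, 168, 0, 0, 0, -1],
    [-99, -328, 168, 0, 0, 0, -1],
    [-99, -328, 168, 0, 0, 0, -1],
    [-99, -328, 168, 0, 0, 0, -1]
  ]
}}

```text
t: 28.4
tcp_pos: [0.5097, -0.0419, 0.1801]
ee_rot: [[0.001, 0.978, 0.209], [0.001, 0.209, -0.978], [-1.0, 0.002, -0.001]]
ft_force: [0.3, 0.1, -4.9]
gripper_width: 0.0431
```

```bash
python3 rv.py .5095 -.0435 .0946 12.0; python3 - <<'E'
from h import *
s=snap("wrist","w11.png");b=snap("scene","sc3.png");z=read_state()["tcp_pos"][2]
g=cv2.cvtColor(s["image"],cv2.COLOR_RGB2HSV);m=cv2.inRange(g,(8,80,60),(24,255,255))[:300]
n,l,stt,c=cv2.connectedComponentsWithStats(m)
for i in range(1,n):
    if stt[i][4]>60: print(stt[i],c[i],ray(s,c[i],z+.028))
cv2.imwrite('pics/v11.png',np.hstack([cv2.resize(b["image"][110:290,220:360],(380,420)),cv2.resize(s["image"],(400,420))])[:,:,::-1])
E
```

```text
shift mm [ -0.2  -1.6 -85.5] rv [-0.001  0.001 -0.002] q [-44.   4.  47. 108.  -4.  69.  16.] p [ 0.5097 -0.0419  0.1801] t 28.4
[252 175   5  28 104] [254.32692308 188.21153846] [0.48933892 0.00271833 0.20798668]
[307 178   4  34  90] [307.98888889 192.82222222] [0.51106521 0.00538372 0.20798668]
[234 234  96  43 864] [280.26388889 247.50347222] [ 0.50506173 -0.02064186  0.20798668]
[259 272  46  23 869] [281.52589183 284.4844649 ] [ 0.50932208 -0.03796765  0.20798668]
[371 281  18  19 223] [379.87443946 290.06278027] [ 0.5528525  -0.031567    0.20798668]
[175 282  17  18 196] [183.03061224 290.37755102] [ 0.46697961 -0.05000895  0.20798668]
```

View pics/v11.png

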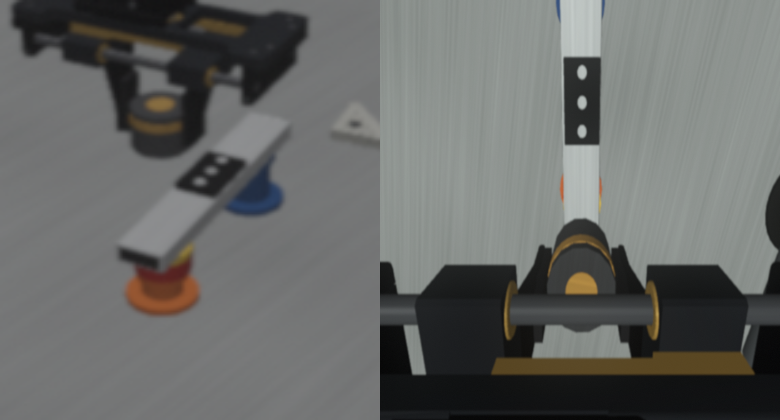

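The weight is held upright over the orange stand and the tab looks square on the rail. Lowering.

>>> {"api": "apply_moves", "payload": {
  "steps": [
    [0, -1.5, -30, 0, 0, 0, -1],
    [0, -1.5, -60, 0, 0, 0, -1],
    [0, -1.5, -75, 0, 0, 0, -1],
    [0, -1.5, -81, 0, 0, 0, -1],
    [0, -1.5, -84, 0, 0, 0, -1],
    [0, -1.5, -85.5, 0, 0, 0, -1],
    [0, -1.5, -85.5, 0, 0, 0, -1],
    [0, -1.5, -85.5, 0, 0, 0, -1]
  ]
}}

```text
t: 29.3
tcp_pos: [0.5102, -0.0436, 0.0952]
ee_rot: [[0.003, 0.978, 0.209], [0.001, 0.209, -0.978], [-1.0, 0.003, -0.001]]
ft_force: [0.2, -0.7, -5.5]
gripper_width: 0.0433
```

>>> {"api": "apply_moves", "payload": {
  "steps": [
    [0, 0, -0.7, 0, 0, 0, -1],
    [0, 0, -1.2, 0, 0, 0, -1],
    [0, 0, -1.2, 0, 0, 0, -1]
  ]
}}

```text
t: 29.6
tcp_pos: [0.5102, -0.0436, 0.094]
ee_rot: [[0.003, 0.978, 0.209], [0.002, 0.209, -0.978], [-1.0, 0.003, -0.001]]
ft_force: [-0.5, 0.5, -5.5]
gripper_width: 0.0431
```

>>> {"api": "apply_moves", "payload": {
  "steps": [
    [0, 0, -0.5, 0, 0, 0, -1],
    [0, 0, -1, 0, 0, 0, -1],
    [0, 0, -1, 0, 0, 0, -1]
  ]
}}

```text
t: 29.9
tcp_pos: [0.5104, -0.0436, 0.0939]
ee_rot: [[0.003, 0.978, 0.209], [0.002, 0.209, -0.978], [-1.0, 0.003, -0.002]]
ft_force: [-4.8, 0.4, 10.8]
gripper_width: 0.0435
```

Contact. Releasing, rising and backing off.

>>> {"api": "apply_moves", "payload": {
  "steps": [
    [0, 0, 0.3, 0, 0, 0, -1],
    [0, 0, 0.3, 0, 0, 0, 0.6],
    [0, 0, 0.3, 0, 0, 0, 0.6],
    [0, 0, 0.3, 0, 0, 0, 0.6],
    [0, 0, 0.3, 0, 0, 0, 0.6],
    [0, 0, 10, 0, 0, 0, 0.6],
    [0, 0, 40, 0, 0, 0, 0.6],
    [0, 0, 85, 0, 0, 0, 0.6],
    [0, 0, 120, 0, 0, 0, 0.6],
    [100, -200, 120, 0, 0, 0, 0.6],
    [100, -200, 120, 0, 0, 0, 0.6],
    [100, -200, 120, 0, 0, 0, 0.6],
    [100, -200, 120, 0, 0, 0, 0.6],
    [100, -200, 120, 0, 0, 0, 0.6],
    [100, -200, 120, 0, 0, 0, 0.6],
    [100, -200, 120, 0, 0, 0, 0.6],
    [100, -200, 120, 0, 0, 0, 0.6]
  ]
}}

```text
t: 31.6
tcp_pos: [0.6104, -0.2421, 0.2143]
ee_rot: [[0.003, 0.978, 0.21], [0.003, 0.21, -0.978], [-1.0, 0.003, -0.003]]
ft_force: [0.0, -0.7, 0.1]
gripper_width: 0.0696
```

```bash
python3 - <<'E'
from h import *
t=snap("top","top5.png");b=snap("scene","sc5.png")
g=cv2.cvtColor(t["image"],cv2.COLOR_RGB2HSV);m=cv2.inRange(g,(8,80,60),(24,255,255))
n,l,q,c=cv2.connectedComponentsWithStats(m)
for i in range(1,n):
    if 8<q[i][4]<400: print(q[i][4],c[i].round(1),'z.122',ray(t,c[i],.122).round(4))
for n,uv in(('red',(154,268)),('tri',(157,217)),('green',(391,276))): print(n,t["image"][uv[1]+4,uv[0]+4])
cv2.imwrite('pics/v12.png',np.hstack([cv2.resize(t["image"][140:300,140:340],(440,352)),cv2.resize(b["image"][130:290,220:380],(352,352))])[:,:,::-1])
E
```

```text
31 [392.7 110.9] z.122 [ 0.7129 -0.2513  0.122 ]
76 [296.2 201.4] z.122 [ 0.511  -0.0428  0.122 ]
16 [292.8 210.4] z.122 [ 0.4916 -0.0356  0.122 ]
98 [297.2 216.6] z.122 [ 0.4786 -0.0452  0.122 ]
red [163 166 168]
tri [154 156 152]
green [109  57  49]
```

View pics/v12.png

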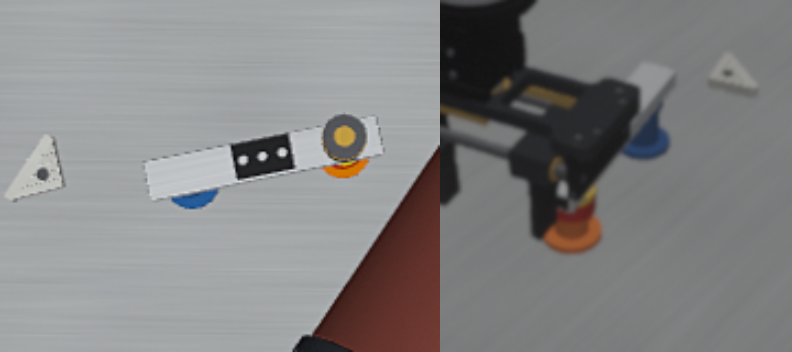

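All is in place: the weight's dot is at (344,137) over the orange stand, the tab is centred, and the magnet has not moved. Handing in.

```bash
python3 -c "
from plant import *
print(close_job())"
```

```text
the job is handed in; nothing more can be done
None
```

The job is done and handed in after about 32 s of robot time; the hand-in gave no verdict.

- **Packing:** I put the red packer (20 mm) and then the large yellow packer (8 mm) on the orange stand. That makes up the 28 mm difference. The green packer and the look-alikes were left alone.
- **Rail and tab:** I laid the rail centred over both stands, then set the tab flat on the middle and lengthwise along it.
- **Weight:** I stood it upright on the rail over the packed orange stand, then released it and backed the arm off.

**Last checks (top camera):**
- **Weight:** its brass dot is at (0.511, -0.043), against about (0.5095, -0.0435) for the orange stand, so about 2 mm off.
- **Tab:** centred and square on the rail to the eye. The centre hole was within about 1 mm of the rail's measured centre just before release.
- **Rail and magnet:** the rail lay evenly over both stands, and the magnet looked unmoved.

**What the checks did not cover:**
- **Blue stand centre:** the head and foot estimates differed by 2 to 3 mm; I used a value in between.
- **Final side view:** the arm partly hid the stack, so I judged the rail level from an earlier view and the release heights.
- **Green packer:** the arm covered it in the last top view. It was last seen in place before the tab was picked up, and nothing went near it after that.

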